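# Rock a seized manifold valve loose and open it

### The arm

A 6-joint arm with a two-finger parallel gripper is mounted at the origin on the work surface. World frame = base frame: x ahead of the robot, y to its left, z up, the work surface at z = 0. Lengths are in m, angles in rad, forces in N, time in s.
With the tool pointing down it reaches from about 0.225 to 0.875 m from the base axis. Payload 3.4 kg.
Tool frame: the origin (TCP) lies at the very end of the fingers, on their centre line; the grasp point (between the pads) lies 19 mm behind it; z points along the fingers, y is the direction in which the jaws open and shut (so a half turn about z gives the same grasp; the last joint's range is limited). The gripper opens to 85 mm and grips with 20 to 120 N. Pads are 22 mm wide; open, the fingers measure 114 mm over their backs; the gripper's body (76 mm by 85 mm) begins 54 mm behind the grasp point. The pads swing forward as they close: fully open they stand 13 mm farther back than shut.
Start: joints at [1.153, 0.276, 1.505, -0, 1.361, -0.121], TCP at [0.168, 0.55, 0.196] pointing down, gripper open.
Joint ranges: [-2.89, 2.89], [-0.75, 2.08], [0.22, 2.7], [-1.18, 4.32], [0.11, 2.71], [-2.7, 2.7]. Speed limits (rad/s): [2.57, 2.57, 3.14, 3.14, 3.14, 3.14].

### API

Orientations are given as a unit quaternion [w, x, y, z].
In Python, from rig import manip gives the robot as it stands. The module is installed in compiled form; this text tells all that it offers.
- The arm moves only by the tool carry_out, never from a script. Its argument "moves" is one flat list of numbers, 5 for each row, row after row: the opening in per cent of the stroke, from 0 (shut) to 100 (fully open), then the shift along the world's x, y, z in cm, then the turn about the world's z in rad. A call has exactly 10 rows; each row shifts and turns the commanded pose from where the row before left it; what a row does not reach is not made up. A row lasts 1/10 s, in which the tool goes at most 50 mm and 8.59 degrees, less where a joint would pass 70% of its speed; a pose out of reach is approached as far as the arm can. A call is refused whole if a number of a shift passes 5 or a number of a turn 0.15, either way. A call with a gripper value outside its range is refused whole. The fingers move at their own pace and stop on an object; "squeeze" is the grip in N (left out, the last holds). Time passes only in rows, so rows that do not move let the fingers close, or fill a call up. It gives the time, the measured TCP pose, the force and the opening at its end, in the units of the state.
- manip.get_state(): the state, without advancing time (a new reading comes with each control period).
- manip.get_image(name): name is "scene" or "top"; returns the picture (480x640x3 uint8, red, green, blue); there is no depth.
- manip.camera_info(name): a dict with "fov_y" (degrees; the focal length in pixels is half the picture's height over the tangent of half this angle, whatever the lens; pixels are square), "cx", "cy" (the principal point, pixels), "dist" ([k1, k2, p1, p2, k3] as OpenCV has them; the pictures are not rectified), "rvec" (rotation vector, rad) and "tvec" (3), from world to camera coordinates, as OpenCV has them. Camera axes: x right, y down, z forward; pixel columns grow to the right and rows downward; lengths in m; the calibration is good to about 2 mm. A picture is of the moment at which its call begins. camera_info takes no time and is no camera call.
- manip.sign_off(): hands the job in, once; it reports no verdict.
The state is a dict: "clock": time; "qpos": joint angles; "qd": joint speeds; "effort": joint torques, N m; "position": TCP position; "ee_rot": TCP orientation; "contact_force": force on the tool from outside, world axes, zero at the start; "moment": the same for the moment, N m; "width": finger opening in m.
Only numpy, scipy, OpenCV 4.12 (cv2) and the standard library are available. Lean on these libraries where they do the work, as an engineer would, in place of code of your own. Each camera call takes 0.05 s, during which the arm holds its last target. There are 200 camera calls.

### The job

The valve with the yellow handle on the bench manifold has seized part-way. Work it loose by rocking the handle back and forth in small arcs, pressing firmly each way but never forcing it or the stem is ruined; once it breaks free, swing it anticlockwise until it is fully open, against its stop, and let go. Leave the blue valves and everything else on the bench as they are.

Things in the scene. Friction and masses are not known exactly. Their poses are not given: they have to be found in the camera images.
- manifold: Aluminium supply bar, 380 mm long (its y axis), 40 mm square, top 70 mm above the bench, bolted down. Gauge (86 mm high) at the +y end, copper feed at the -y end. Three like valves stand 110 mm apart, 52 mm to -x of the bar's centre line, outlets pointing to -x; any of them may be the yellow one. Origin: under the bar's centre, on the bench.
- yellow_hub (a point): Centre of the seized valve's yellow butterfly handle, on its upright turning axis, 90 mm above the bench. The wings span 76 mm along this point's y axis (it turns with the handle), are 10 to 12 mm thick and stand 80 to 100 mm above the bench; hub 26 mm wide. The valve body below (46 mm wide) ends at 72 mm.
- yellow_valve: Body of the seized valve; origin on the bench under the turning axis, x axis parallel to the manifold's. Shut: handle parallel to the bar (along this y). Open: in line with the outlet (along this x). Seized about 26 degrees from shut. Scale holds it: at first it only springs some 0.2 rad either way, the arc widening to some 0.4 rad as it is worked loose.
- yellow_stem (a joint): Angle of the yellow stem, grows anticlockwise from above: 0 shut, 1.571 fully open at its stop; starts near 0.45. About 0.32 N m (11 N at 30 mm from the axis) makes some scale give, 4 to 6 times in all, on alternate sides: after one gives, only turning the other way gains more. Which side gives first is unknown. Then it turns freely with 0.05 N m drag and stays where left.
- yellow_handle (a joint): Springy wind-up of the yellow handle on its slender stem (rad, positive when pushed anticlockwise, 0 unloaded), 5 N m per rad, so it tells the torque: about 0.065 is enough to work the scale. Beyond 0.18 either way (0.9 N m, 30 N at 30 mm from the axis) the stem is ruined.
- blue_a_hub (a point): Centre of the first blue handle, same shape and height as the yellow one; its valve (about shut at the start) works freely and must be left as it is.
- blue_b_hub (a point): Centre of the second blue handle, same shape and height as the yellow one; its valve (about open at the start) works freely and must be left as it is.
- blue_a_tip (a point): A point 36 mm out along one wing of the first blue handle, 90 mm above the bench.
- blue_b_tip (a point): A point 36 mm out along one wing of the second blue handle, 90 mm above the bench.
- grease_tub: low white plastic tub of grease with lid, 60 mm wide, 40 mm tall, standing on the bench in front of the valves; origin: centre of its underside. Bystander, not part of the job.
- brass_fitting: spare stepped brass fitting, 26 mm wide, 42 mm tall, standing on the bench in front of the valves; origin: centre of its underside. Bystander, not part of the job.
- spatula: lab scoop with wooden handle, 180 mm long, lying on the bench behind the manifold; origin: middle, underside. Bystander, not part of the job.
- beaker: empty glass beaker, 90 mm wide, 120 mm tall, on the left; origin: centre of its underside. Bystander, not part of the job.
- amber_bottle: amber reagent bottle with black cap, 72 mm wide, 150 mm tall, on the right; origin: centre of its underside. Bystander, not part of the job.
- white_pot: white ceramic pot, 104 mm wide, 75 mm tall, on the left; origin: centre of its underside. Bystander, not part of the job.
- powder_jar: white jar with blue cap, 64 mm wide, 85 mm tall, on the right; origin: centre of its underside. Bystander, not part of the job.

How it is judged:
On the way, in this order (a step that is already met when the one before it is completed fails the run):
1. the handle is worked back towards shut as well as forward: its stem is turned back below 0.2 rad (value of joint yellow_stem below 0.2 rad).
2. the valve has broken free and swings past 1.35 rad (value of joint yellow_stem above 1.35 rad).
At the end, for the whole second after the job is handed in: The yellow valve is fully open (stem within 0.1 rad of its stop at 1.571) and its handle unloaded; both blue handles are where they were (tips within 12 mm) and every bystander stands where it stood (within 25 mm, upright) (value of joint yellow_stem above 1.47 rad and value of joint yellow_handle between -0.03 and 0.03 rad and not (distance of any of blue_a_tip, blue_b_tip from where it was at the start of the episode above 0.012 m) and not (distance of any of grease_tub, brass_fitting, spatula, beaker, amber_bottle, white_pot, powder_jar from where it was at the start of the episode above 0.025 m or angle between any of grease_tub, brass_fitting, beaker, amber_bottle, white_pot, powder_jar's own z axis and vertical above 0.3 rad)); the robot touches nothing.
It fails at once if the yellow handle is forced: its stem is wound up beyond 0.18 rad (0.9 N m) (value of joint yellow_handle above 0.18 rad or value of joint yellow_handle below -0.18 rad).
It fails at once if a blue valve is turned (its wing tip moves more than 12 mm) (distance of any of blue_a_tip, blue_b_tip from where it was at the start of the episode above 0.012 m).
It fails at once if a bystander is pushed more than 25 mm or tipped (distance of any of grease_tub, brass_fitting, spatula, beaker, amber_bottle, white_pot, powder_jar from where it was at the start of the episode above 0.025 m or angle between any of grease_tub, brass_fitting, beaker, amber_bottle, white_pot, powder_jar's own z axis and vertical above 0.3 rad).
It also fails if it takes over 67 s, if anything falls off the work surface, if the arm or the gripper's body presses on something with over 40 N, if the wrist force passes 120 N, or if a joint passes its speed limit or range.

## Working session

There is one attempt and no reset: what is moved stays moved. The work goes in short steps, Python scripts to look and compute and a tool call to move; the robot and the scene stay as the last step left them, time stands still between calls to the robot, and variables do not carry over. Pictures are saved under pics/ and viewed, about 8 in all and at most 12, crops included, and the job is handed in when it is done.

Besides the shell and the picture viewer there is one more tool, called after ">>>" by a JSON object that holds its "method" and its "body". carry_out: Moves the arm, as the interface text tells. Its arguments: {"type":"object","properties":{"moves":{"type":"array","items":{"type":"number"}},"squeeze":{"type":"number"}},"required":["moves"]}

```bash
mkdir -p pics; python3 - <<'E'
from rig import manip
import cv2
for n in("scene","top"):
    cv2.imwrite(f"pics/{n}0.png",manip.get_image(n)[:,:,::-1]); print(n,manip.camera_info(n))
print(manip.get_state())
E
```

```text
scene {'fov_y': 46.10168846857989, 'cx': 315.70978530680594, 'cy': 240.98764899500344, 'dist': array([-0.12661395,  0.        ,  0.        ,  0.        ,  0.        ]), 'rvec': array([ 2.23863972,  0.70401716, -0.29542474]), 'tvec': array([-0.48561474, -0.14438252,  1.58215629])}
top {'fov_y': 56.620391657749174, 'cx': 316.48236649888867, 'cy': 232.72863853546448, 'dist': array([-0.10196339,  0.        ,  0.        ,  0.        ,  0.        ]), 'rvec': array([ 2.19265699, -2.19274399,  0.10545019]), 'tvec': array([-0.01561384,  0.54645715,  1.11734205])}
{'clock': 0.1, 'qpos': array([ 1.15300731e+00,  2.76541253e-01,  1.50603685e+00,  3.41922888e-06,
        1.36070535e+00, -1.21002093e-01]), 'qd': array([ 0.00136492, -0.00300404, -0.0042547 ,  0.00040448, -0.00245745,
        0.0002044 ]), 'effort': array([ 2.35959606e-04, -4.17708063e+01, -2.46401900e+01, -2.83928484e-04,
        5.88055816e-03, -3.01092655e-05]), 'position': array([0.16793997, 0.5493571 , 0.19490877]), 'ee_rot': array([-2.26614311e-04,  1.47849743e-01,  9.89009474e-01, -8.14465513e-04]), 'contact_force': array([-0.16234372, -0.38464315,  0.59962739]), 'moment': array([-0.01627375,  0.04140029, -0.01011645]), 'width': 0.08522366501360361}
```

View pics/top0.png

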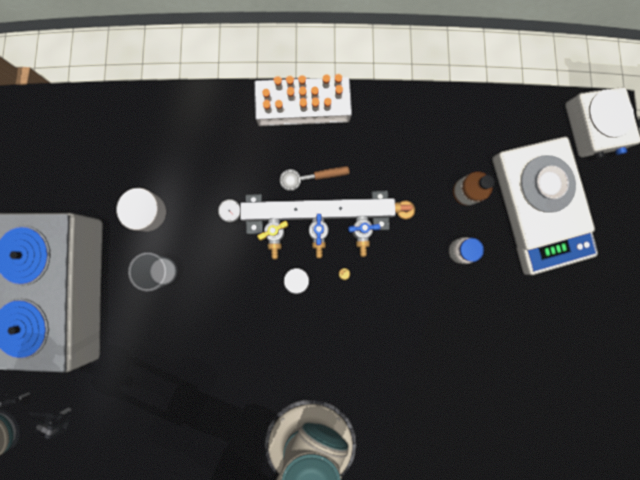

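View pics/scene0.png

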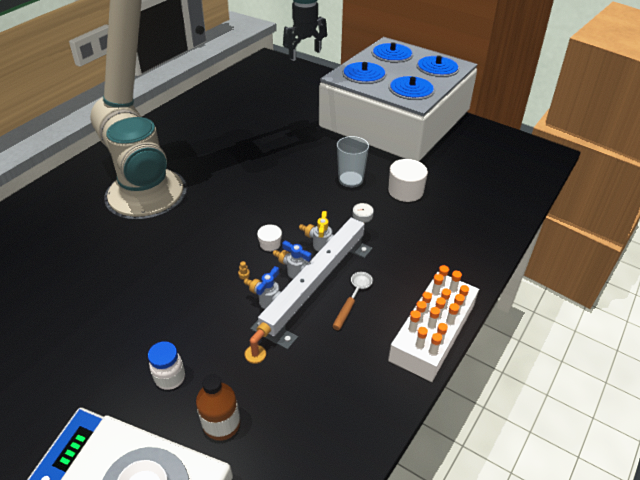

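The top view shows the yellow handle at about (273,230), at the +y end. The blue handles are at (319,229), in line with its outlet, and (363,228), parallel to the bar. The tub is at (296,281), the fitting at (344,273) and the beaker at (150,271). Next I'll enlarge the valves and measure.

```bash
cat > h.py <<'E'
from rig import manip
import cv2, numpy as np
def cam(n):
    c=manip.camera_info(n); f=240/np.tan(np.radians(c["fov_y"]/2))
    return np.array([[f,0,c["cx"]],[0,f,c["cy"]],[0,0,1]]),c["dist"],cv2.Rodrigues(c["rvec"])[0],c["tvec"]
def w(n,u,v,z):
    K,d,R,t=cam(n); p=cv2.undistortPoints(np.array([[[u,v]]],float),K,d)[0,0]
    r=R.T@np.array([*p,1]); o=-R.T@t; return o+r*(z-o[2])/r[2]
def yellow(name):
    "centre and angle (atan2(y,x) mod pi) of the yellow wings at z=0.1 in the top picture"
    im=manip.get_image("top"); 
    if name: cv2.imwrite(name,cv2.resize(im[190:300,210:400,::-1],None,fx=4,fy=4,interpolation=cv2.INTER_CUBIC))
    i=im.astype(int); m=(i[...,0]>150)&(i[...,1]>130)&(i[...,2]<i[...,1]*.6)
    m[:200]=0;m[260:]=0;m[:,:240]=0;m[:,300:]=0
    v,u=np.nonzero(m); 
    if len(u)<15: return None
    p=np.array([w("top",a,b,.1)[:2] for a,b in zip(u,v)]); c=p.mean(0)
    e=np.linalg.eigh(np.cov((p-c).T))[1][:,1]; q=(p-c)@e
    return c,np.arctan2(e[1],e[0])%np.pi,len(u),q.min(),q.max(),(c+e*(q.min()+q.max())/2)
E
python3 - <<'E'
from h import *
print(yellow("pics/crop1.png"))
for n,u,v,z in [("gauge",229,210,.086),("barL",241,210,.07),("barR",395,208,.07),("b1",319,229,.1),("b2",363,228,.1),("tub",296,281,.04),("fit",344,273,.042),("beaker",150,271,.1)]: print(n,w("top",u,v,z).round(4))
E
```

```text
(array([0.53441302, 0.08975382]), np.float64(2.7333470960268564), 197, np.float64(-0.042643586052414154), np.float64(0.047006818400050096), array([0.53241069, 0.09061992]))
gauge [0.5965 0.1972 0.086 ]
barL [0.5985 0.1705 0.07  ]
barR [ 0.6042 -0.2088  0.07  ]
b1 [ 0.5494 -0.02    0.1   ]
b2 [ 0.5519 -0.125   0.1   ]
tub [0.4243 0.0359 0.04  ]
fit [ 0.4441 -0.0838  0.042 ]
beaker [0.4489 0.3823 0.1   ]
```

View pics/crop1.png

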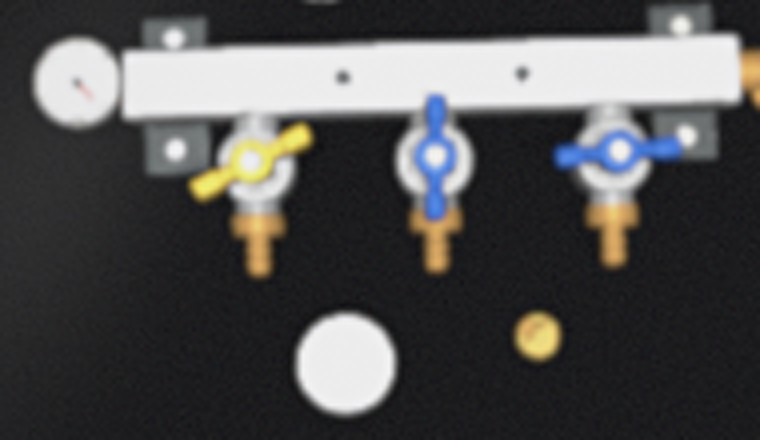

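```bash
sed -i 's/m\[260:\]=0/m[242:]=0/' h.py; python3 - <<'E'
from h import *
print(yellow(None)); print(w("top",273,230.2,.1),w("top",258,237.5,.1),w("top",287.75,223.2,.1))
for n,u,v in [("b1",319,228.7),("b2",364.5,227.5)]: print(n,w("top",u,v,.1).round(4))
E
```

```text
(array([0.54645549, 0.09112723]), np.float64(2.0601026417951713), 147, np.float64(-0.03798823134330972), np.float64(0.03734203450605445), array([0.54660735, 0.09084204]))
[0.54640793 0.08927885 0.1       ] [0.52900867 0.12476559 0.1       ] [0.56313625 0.05432227 0.1       ]
b1 [ 0.5501 -0.02    0.1   ]
b2 [ 0.5531 -0.1286  0.1   ]
```

>>> {"method": "carry_out", "body": {"moves": [45,3,-3.8,0,-0.08,45,3,-3.8,0,-0.08,45,3,-3.8,0,-0.08,45,3,-3.8,0,-0.08,45,3,-3.8,0,-0.08,45,3,-3.8,0,-0.08,45,3,-3.8,0,-0.08,45,3,-3.8,0,-0.08,45,3,-3.8,0,-0.08,45,3,-3.8,0,-0.08], "squeeze": 40}}

```text
clock: 1.2
position: [0.469, 0.1681, 0.1958]
ee_rot: [0.0, 0.523, 0.852, 0.0]
contact_force: [-0.3, 1.1, 0.9]
width: 0.0387
```

Measured handle: hub ≈ (0.547, 0.090), wings at 118° from world x, giving about 27° from shut. The wings span 75 mm, which matches the spec. I'll move over the +y wing at 27 mm radius and descend.

>>> {"method": "carry_out", "body": {"moves": [45,3.3,-2.7,0,0.02,45,3.3,-2.7,0,0,45,0,0,-3,0,45,0,0,-3,0,45,0,0,-2,0,45,0,0,-1.5,0,45,0,0,-1.2,0,45,0,0,-1,0,45,0,0,0,0,45,0,0,0,0]}}

```text
clock: 2.2
position: [0.5345, 0.116, 0.079]
ee_rot: [0.0, 0.513, 0.859, 0.0]
contact_force: [0.5, -0.3, 0.4]
width: 0.0384
```

```bash
python3 - <<'E'
from h import *
s=manip.get_state(); print(s["position"],s["contact_force"],s["moment"],s["width"])
im=manip.get_image("scene")[150:350,200:440,::-1]; cv2.imwrite("pics/s1.png",cv2.resize(im,None,fx=3,fy=3,interpolation=cv2.INTER_CUBIC))
E
```

```text
[0.53453081 0.11598557 0.07902187] [ 0.46081935 -0.25408252  0.44442431] [ 0.05934213 -0.00700674 -0.01852432] 0.03837376115321869
```

View pics/s1.png

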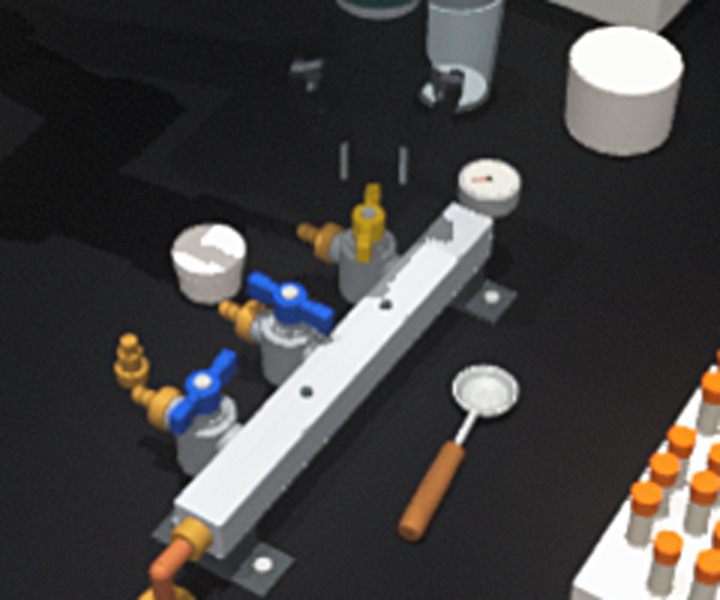

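The two pad strips at (345,160) and (403,165) straddle the far yellow wing tip at (372,187). Nothing is touched, so I'll close.

>>> {"method": "carry_out", "body": {"moves": [30,0.05,-0.1,0,0,20,0,0,0,0,10,0,0,0,0,5,0,0,0,0,0,0,0,0,0,0,0,0,0,0,0,0,0,0,0,0,0,0,0,0,0,0,0,0,0,0,0,0,0,0], "squeeze": 40}}

```text
clock: 3.25
position: [0.5347, 0.1149, 0.0787]
ee_rot: [0.0, 0.513, 0.859, 0.0]
contact_force: [-0.4, 0.8, 0.8]
width: 0.0003
```

```bash
cat >> h.py <<'E'
H=np.array([.547,.0903])
def tq(look=False):
    s=manip.get_state(); p=s["position"]; F=s["contact_force"]; d=p[:2]-H
    _,a,b,_=s["ee_rot"]; yaw=2*np.arctan2(b,a)-np.pi/2
    T=-(d[0]*F[1]-d[1]*F[0]+s["moment"][2])
    print("t",s["clock"].__round__(2),"pos",p.round(4),"F",F.round(1),"M",s["moment"].round(3),"w",round(s["width"],4))
    print("torque on handle",round(T,3),"yaw-stem",round((yaw-.0159+.5)%np.pi-.5,3),"azim-stem",round(np.arctan2(d[1],d[0])-np.pi/2-.0159,3),"r",np.hypot(*d).round(4))
E
python3 -c "
from h import *
tq()"
```

```text
t 3.25 pos [0.5347 0.1149 0.0787] F [-0.4  0.8  0.8] M [0.002 0.038 0.013] w 0.0003
torque on handle -0.014 yaw-stem 0.478 azim-stem 0.448 r 0.0275
```

```bash
python3 - <<'E'
from h import *
K,d,R,t=cam("scene")
P=np.array([[.5347,.1149,.0787],[.5347,.1149,.0977],[.547,.0903,.1],[.5345,.1225,.1]])
q=cv2.projectPoints(P,cv2.Rodrigues(R)[0],t,K,d)[0][:,0]; print(q,(q-[270,190])*6)
im=manip.get_image("scene")[190:280,270:390,::-1]; cv2.imwrite("pics/s2.png",cv2.resize(im,None,fx=6,fy=6,interpolation=cv2.INTER_CUBIC))
E
```

```text
[[323.74015321 218.54564065]
 [323.86306031 212.62555617]
 [322.35205699 219.31184819]
 [325.56929392 210.20869047]] [[322.44091924 171.27384387]
 [323.17836189 135.753337  ]
 [314.11234193 175.87108913]
 [333.41576351 121.25214282]]
```

View pics/s2.png

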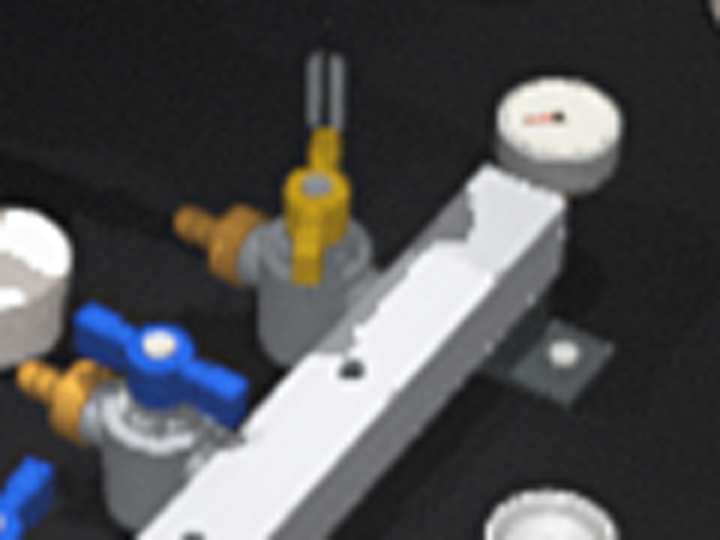

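```bash
python3 - <<'E'
from h import *
K,d,R,t=cam("scene"); print("cam",-R.T@t)
a=np.radians(73); j=np.array([np.cos(a),np.sin(a),0])*.0425
T=np.array([.168,.5494,.195])
P=np.array([T,T+j,T-j,T+[0,0,.013]+j,T+[0,0,.013]-j,T+[0,0,.05]])
q=cv2.projectPoints(P,cv2.Rodrigues(R)[0],t,K,d)[0][:,0]; print(((q-[260,0])*6).round())
A=cv2.imread("pics/scene0.png")[0:80,260:360]
A=cv2.resize(A,None,fx=6,fy=6,interpolation=cv2.INTER_CUBIC)
A=cv2.convertScaleAbs(A,alpha=2,beta=20)
for u,v in (q-[260,0])*6: cv2.drawMarker(A,(int(u),int(v)),(0,0,255),0,14,1)
cv2.imwrite("pics/s3.png",A)
E
```

```text
cam [ 1.10642368 -0.75262678  0.98451311]
[[269. 412.]
 [335. 390.]
 [203. 435.]
 [335. 366.]
 [202. 412.]
 [269. 321.]]
```

View pics/s3.png

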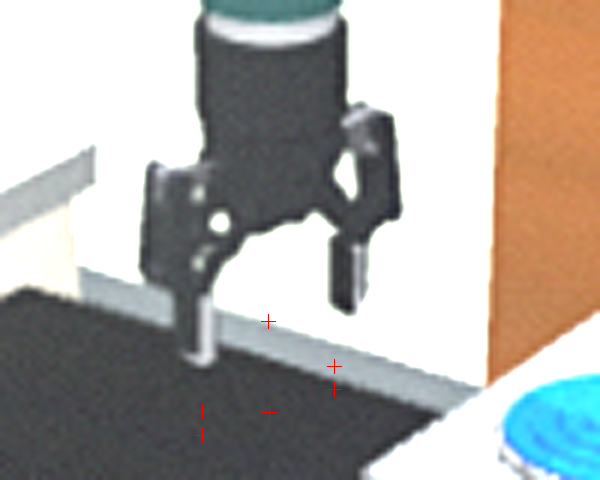

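Every fingertip appears well above, or farther away than, its predicted pixel: the left tip is at (205,362) against a predicted (202,412). I need the top view to tell whether that is a height or a horizontal offset.

```bash
python3 - <<'E'
from h import *
K,d,R,t=cam("top"); print("cam",-R.T@t)
a=np.radians(73); j=np.array([np.cos(a),np.sin(a),0])*.0425
T=np.array([.168,.5494,.195])
P=np.array([T+[0,0,.013]+j,T+[0,0,.013]-j,T+[0,0,.039]+j,T+[0,0,.039]-j])
q=cv2.projectPoints(P,cv2.Rodrigues(R)[0],t,K,d)[0][:,0]; print(q.round(1))
o=np.array([0,370]);A=cv2.imread("pics/top0.png")[370:470,0:110]
A=cv2.resize(A,None,fx=6,fy=6,interpolation=cv2.INTER_CUBIC)
A=cv2.convertScaleAbs(A,alpha=3,beta=10)
for k,(u,v) in enumerate((q-o)*6): cv2.drawMarker(A,(int(u),int(v)),(0,0,255) if k<2 else (0,255,0),0,14,1)
cv2.imwrite("pics/t3.png",A)
E
```

```text
cam [0.46056211 0.00777466 1.15548023]
[[ 40.  393.8]
 [ 75.  406.9]
 [ 33.1 397. ]
 [ 68.9 410.6]]
```

View pics/t3.png

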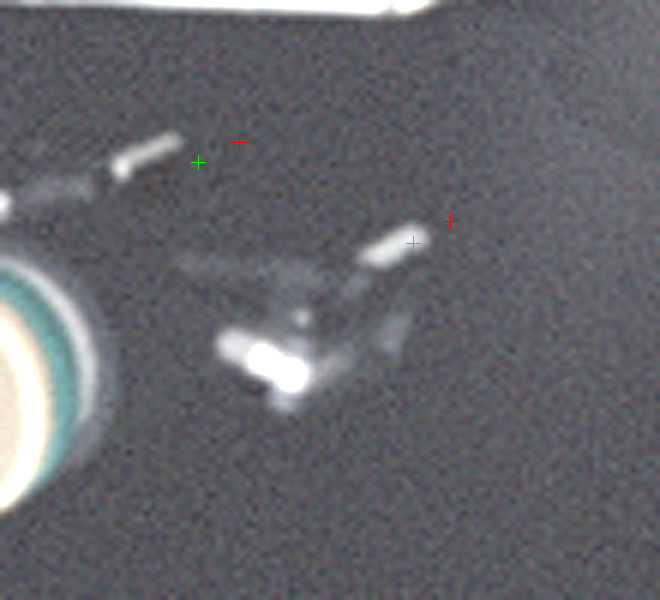

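```bash
python3 - <<'E'
from h import *
pr=[];pt=[]
for n,uv in (("scene",(306,56)),("top",(50.3,401.2))):
    K,d,R,t=cam(n); pr.append(np.c_[R,t]); pt.append(cv2.undistortPoints(np.array([[uv]],float),K,d)[0,0])
X=cv2.triangulatePoints(pr[0],pr[1],pt[0],pt[1]); print((X[:3]/X[3]).ravel())
# hub from both
pr2=[]
for n,uv in (("scene",(270+316/6,190+185/6)),("top",(273,230.2))):
    K,d,R,t=cam(n); pr2.append(cv2.undistortPoints(np.array([[uv]],float),K,d)[0,0])
X=cv2.triangulatePoints(pr[0],pr[1],pr2[0],pr2[1]); print((X[:3]/X[3]).ravel())
E
```

```text
[0.17494518 0.54679515 0.23986193]
[0.54731938 0.09006825 0.09538753]
```

```bash
python3 - <<'E'
from h import *
im=manip.get_image("top")[190:290,230:330,::-1]; cv2.imwrite("pics/t4.png",cv2.convertScaleAbs(cv2.resize(im,None,fx=6,fy=6,interpolation=cv2.INTER_CUBIC),alpha=1.6,beta=10))
E
```

```text
(no output)
```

View pics/t4.png

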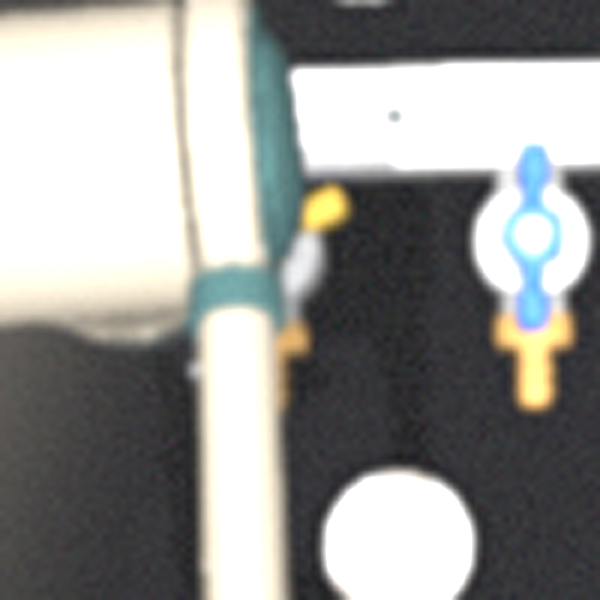

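Triangulating the start pose puts the fingertips in the right xy, but about 25–30 mm higher than the reported TCP allows. The jaws therefore closed above the wing, with the real tips at about 0.105. I'll open, go down slowly and close again.

>>> {"method": "carry_out", "body": {"moves": [45,0,0,0,0,45,0,0,0,0,45,0,0,0,0,45,0,0,0,0,45,0,0,-0.6,0,45,0,0,-0.4,0,45,0,0,-0.3,0,45,0,0,-0.3,0,45,0,0,-0.3,0,45,0,0,-0.2,0]}}

```text
clock: 4.35
position: [0.5346, 0.1149, 0.0574]
ee_rot: [-0.0, 0.513, 0.859, -0.0]
contact_force: [0.3, -0.3, 0.5]
width: 0.0382
```

>>> {"method": "carry_out", "body": {"moves": [45,0,0,0,0,30,0,0,0,0,20,0,0,0,0,10,0,0,0,0,0,0,0,0,0,0,0,0,0,0,0,0,0,0,0,0,0,0,0,0,0,0,0,0,0,0,0,0,0,0], "squeeze": 30}}

```text
clock: 5.35
position: [0.5343, 0.1148, 0.0579]
ee_rot: [-0.0, 0.513, 0.859, -0.0]
contact_force: [-3.5, -0.8, 5.6]
width: 0.0107
```

```bash
python3 -c "
from h import *
tq()"
```

```text
t 5.35 pos [0.5343 0.1148 0.0579] F [-3.5 -0.8  5.6] M [-0.247  0.611 -0.077] w 0.0107
torque on handle -0.018 yaw-stem 0.478 azim-stem 0.463 r 0.0276
```

Width 10.7 mm: the wing is held. First arc towards shut, 0.15 rad.

>>> {"method": "carry_out", "body": {"moves": [0,0.07,0.03,0,-0.025,0,0.06,0.03,0,-0.025,0,0.06,0.03,0,-0.025,0,0.06,0.025,0,-0.025,0,0.065,0.025,0,-0.025,0,0.065,0.025,0,-0.025,0,0,0,0,0,0,0,0,0,0,0,0,0,0,0,0,0,0,0,0]}}

```text
clock: 6.35
position: [0.5379, 0.1164, 0.0579]
ee_rot: [-0.0, 0.576, 0.818, -0.0]
contact_force: [-2.6, -2.1, 5.8]
width: 0.0108
```

```bash
python3 -c "
from h import *
tq()"
```

```text
t 6.35 pos [0.5379 0.1164 0.0579] F [-2.6 -2.1  5.8] M [-0.253  0.668  0.003] w 0.0108
torque on handle -0.09 yaw-stem 0.328 azim-stem 0.319 r 0.0276
```

>>> {"method": "carry_out", "body": {"moves": [0,0.066,0.02,0,-0.025,0,0.066,0.02,0,-0.025,0,0.067,0.02,0,-0.025,0,0.067,0.018,0,-0.025,0,0,0,0,0,0,0,0,0,0,0,0,0,0,0,0,0,0,0,0,0,0,0,0,0,0,0,0,0,0]}}

```text
clock: 7.35
position: [0.5402, 0.1172, 0.0579]
ee_rot: [-0.0, 0.616, 0.788, -0.001]
contact_force: [-3.8, -1.0, 6.1]
width: 0.0108
```

```bash
python3 -c "
from h import *
tq()"
```

```text
t 7.35 pos [0.5402 0.1172 0.0579] F [-3.8 -1.   6.1] M [-0.185  0.687  0.146] w 0.0108
torque on handle -0.256 yaw-stem 0.229 azim-stem 0.23 r 0.0277
```

>>> {"method": "carry_out", "body": {"moves": [0,0.055,0.012,0,-0.02,0,0.055,0.012,0,-0.02,0,0.055,0.01,0,-0.02,0,0.055,0.01,0,-0.02,0,0,0,0,0,0,0,0,0,0,0,0,0,0,0,0,0,0,0,0,0,0,0,0,0,0,0,0,0,0]}}

```text
clock: 8.35
position: [0.5423, 0.1176, 0.0579]
ee_rot: [-0.001, 0.646, 0.763, -0.001]
contact_force: [-4.2, -0.9, 5.8]
width: 0.0105
```

```bash
python3 -c "
from h import *
tq()"
```

```text
t 8.35 pos [0.5423 0.1176 0.0579] F [-4.2 -0.9  5.8] M [-0.199  0.79   0.213] w 0.0105
torque on handle -0.333 yaw-stem 0.149 azim-stem 0.156 r 0.0277
```

>>> {"method": "carry_out", "body": {"moves": [0,0.055,0.008,0,-0.02,0,0.055,0.008,0,-0.02,0,0.03,0.004,0,-0.01,0,0,0,0,0,0,0,0,0,0,0,0,0,0,0,0,0,0,0,0,0,0,0,0,0,0,0,0,0,0,0,0,0,0,0]}}

```text
clock: 9.35
position: [0.5435, 0.1178, 0.0579]
ee_rot: [-0.001, 0.665, 0.747, -0.001]
contact_force: [-4.5, -0.9, 5.7]
width: 0.0105
```

```bash
python3 -c "
from h import *
tq()"
```

```text
t 9.35 pos [0.5435 0.1178 0.0579] F [-4.5 -0.9  5.7] M [-0.236  0.757  0.244] w 0.0105
torque on handle -0.37 yaw-stem 0.099 azim-stem 0.11 r 0.0277
```

>>> {"method": "carry_out", "body": {"moves": [0,-0.137,-0.02,0,0.05,0,-0.136,-0.027,0,0.05,0,-0.135,-0.033,0,0.05,0,-0.133,-0.04,0,0.05,0,-0.131,-0.046,0,0.05,0,-0.128,-0.053,0,0.05,0,-0.125,-0.059,0,0.05,0,-0.121,-0.065,0,0.05,0,-0.118,-0.071,0,0.05,0,0,0,0,0]}}

```text
clock: 10.35
position: [0.5327, 0.1139, 0.0579]
ee_rot: [-0.0, 0.482, 0.876, -0.0]
contact_force: [-3.4, -0.6, 6.2]
width: 0.0109
```

```bash
python3 -c "
from h import *
tq()"
```

```text
t 10.35 pos [0.5327 0.1139 0.0579] F [-3.4 -0.6  6.2] M [-0.164  0.575 -0.118] w 0.0109
torque on handle 0.028 yaw-stem 0.549 azim-stem 0.531 r 0.0276
```

>>> {"method": "carry_out", "body": {"moves": [0,-0.116,-0.077,0,0.05,0,-0.111,-0.083,0,0.05,0,-0.053,-0.044,0,0.025,0,-0.052,-0.045,0,0.025,0,-0.052,-0.046,0,0.025,0,0,0,0,0,0,0,0,0,0,0,0,0,0,0,0,0,0,0,0,0,0,0,0,0]}}

```text
clock: 11.35
position: [0.5291, 0.1112, 0.058]
ee_rot: [-0.0, 0.404, 0.915, 0.0]
contact_force: [-3.2, -0.7, 4.4]
width: 0.0107
```

```bash
python3 -c "
from h import *
tq()"
```

```text
t 11.35 pos [0.5291 0.1112 0.058 ] F [-3.2 -0.7  4.4] M [-0.016  0.55  -0.26 ] w 0.0107
torque on handle 0.181 yaw-stem 0.722 azim-stem 0.693 r 0.0275
```

>>> {"method": "carry_out", "body": {"moves": [0,-0.051,-0.047,0,0.025,0,-0.05,-0.048,0,0.025,0,-0.049,-0.05,0,0.025,0,-0.047,-0.051,0,0.025,0,0,0,0,0,0,0,0,0,0,0,0,0,0,0,0,0,0,0,0,0,0,0,0,0,0,0,0,0,0]}}

```text
clock: 12.35
position: [0.5272, 0.1094, 0.058]
ee_rot: [-0.0, 0.358, 0.934, 0.0]
contact_force: [-2.2, 0.4, 5.6]
width: 0.0107
```

```bash
python3 -c "
from h import *
tq()"
```

```text
t 12.35 pos [0.5272 0.1094 0.058 ] F [-2.2  0.4  5.6] M [-0.008  0.49  -0.31 ] w 0.0107
torque on handle 0.274 yaw-stem 0.822 azim-stem 0.788 r 0.0275
```

>>> {"method": "carry_out", "body": {"moves": [0,-0.046,-0.052,0,0.025,0,-0.045,-0.053,0,0.025,0,-0.044,-0.054,0,0.025,0,-0.042,-0.055,0,0.025,0,0,0,0,0,0,0,0,0,0,0,0,0,0,0,0,0,0,0,0,0,0,0,0,0,0,0,0,0,0]}}

```text
clock: 13.35
position: [0.5256, 0.1075, 0.058]
ee_rot: [-0.0, 0.311, 0.95, 0.001]
contact_force: [-3.6, 0.6, 4.9]
width: 0.0104
```

```bash
python3 - <<'E'
from h import *
tq()
im=manip.get_image("scene")[190:280,270:390,::-1]; cv2.imwrite("pics/s5.png",cv2.resize(im,None,fx=6,fy=6,interpolation=cv2.INTER_CUBIC))
E
```

```text
t 13.35 pos [0.5256 0.1075 0.058 ] F [-3.6  0.6  4.9] M [ 0.218  0.459 -0.398] w 0.0104
torque on handle 0.348 yaw-stem 0.922 azim-stem 0.878 r 0.0274
```

View pics/s5.png

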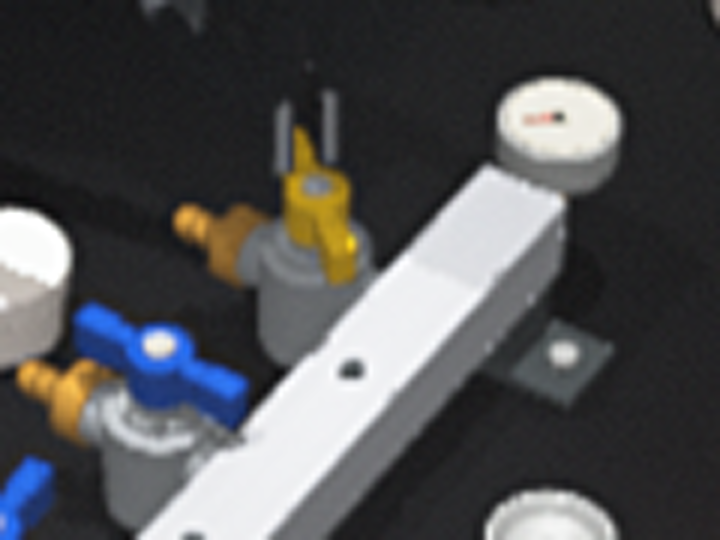

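The wing now sits between the pad strips at (283,138) and (330,125). The near wing runs from the hub at (316,185) to its end at about (341,265). I'll check its angle from the pixels.

```bash
python3 - <<'E'
from h import *
K,d,R,t=cam("scene")
for s in (.47,.6,.7,.8,.9):
    f=s+1.5867; u=np.array([np.cos(f),np.sin(f)])
    P=np.array([[*(H-.038*u),.1],[*(H-.038*u),.08],[*(H+.038*u),.1]])
    q=cv2.projectPoints(P,cv2.Rodrigues(R)[0],t,K,d)[0][:,0]; print(s,((q-[270,190])*6+[2,8]).round().tolist())
E
```

```text
0.47 [[305.0, 248.0], [305.0, 285.0], [327.0, 123.0]]
0.6 [[318.0, 248.0], [317.0, 286.0], [314.0, 122.0]]
0.7 [[328.0, 248.0], [327.0, 286.0], [305.0, 122.0]]
0.8 [[337.0, 247.0], [336.0, 285.0], [296.0, 123.0]]
0.9 [[347.0, 245.0], [346.0, 283.0], [287.0, 125.0]]
```

```bash
cat >> h.py <<'E'
def rows(ds,n,r=.0276):
    "n rows turning ds from the present azimuth, padded to ten"
    p=manip.get_state()["position"][:2]-H; a=np.arctan2(p[1],p[0]); k=a+np.linspace(0,ds,n+1)
    x=np.diff(np.c_[np.cos(k),np.sin(k)],axis=0)*r*100
    print(", ".join(f"0, {a:.2f}, {b:.2f}, 0, {ds/n:.3f}" for a,b in x))
E
python3 -c "
from h import *
rows(-.7,10)"
```

```text
0, 0.13, 0.15, 0, -0.070, 0, 0.14, 0.14, 0, -0.070, 0, 0.15, 0.13, 0, -0.070, 0, 0.15, 0.12, 0, -0.070, 0, 0.16, 0.11, 0, -0.070, 0, 0.17, 0.09, 0, -0.070, 0, 0.17, 0.08, 0, -0.070, 0, 0.18, 0.07, 0, -0.070, 0, 0.18, 0.06, 0, -0.070, 0, 0.19, 0.04, 0, -0.070
```

>>> {"method": "carry_out", "body": {"moves": [0,0.13,0.15,0,-0.07,0,0.14,0.14,0,-0.07,0,0.15,0.13,0,-0.07,0,0.15,0.12,0,-0.07,0,0.16,0.11,0,-0.07,0,0.17,0.09,0,-0.07,0,0.17,0.08,0,-0.07,0,0.18,0.07,0,-0.07,0,0.18,0.06,0,-0.07,0,0.19,0.04,0,-0.07]}}

```text
clock: 14.4
position: [0.5406, 0.1171, 0.0579]
ee_rot: [-0.001, 0.619, 0.786, -0.0]
contact_force: [-5.3, 1.4, 6.6]
width: 0.0108
```

```bash
python3 -c "
from h import *
tq(); rows(-.15,5)"
```

```text
t 14.4 pos [0.5406 0.1171 0.0579] F [-5.3  1.4  6.6] M [0.086 0.863 0.064] w 0.0108
torque on handle -0.197 yaw-stem 0.221 azim-stem 0.219 r 0.0275
0, 0.08, 0.02, 0, -0.030, 0, 0.08, 0.02, 0, -0.030, 0, 0.08, 0.01, 0, -0.030, 0, 0.08, 0.01, 0, -0.030, 0, 0.08, 0.01, 0, -0.030
```

>>> {"method": "carry_out", "body": {"moves": [0,0.08,0.02,0,-0.03,0,0.08,0.02,0,-0.03,0,0.08,0.01,0,-0.03,0,0.08,0.01,0,-0.03,0,0.08,0.01,0,-0.03,0,0,0,0,0,0,0,0,0,0,0,0,0,0,0,0,0,0,0,0,0,0,0,0,0]}}

```text
clock: 15.4
position: [0.5444, 0.1177, 0.0579]
ee_rot: [-0.001, 0.674, 0.738, -0.001]
contact_force: [-4.7, 0.6, 6.4]
width: 0.0107
```

```bash
python3 -c "
from h import *
tq(); rows(-.1,4)"
```

```text
t 15.4 pos [0.5444 0.1177 0.0579] F [-4.7  0.6  6.4] M [0.131 0.862 0.184] w 0.0107
torque on handle -0.312 yaw-stem 0.074 azim-stem 0.079 r 0.0275
0, 0.07, 0.01, 0, -0.025, 0, 0.07, 0.00, 0, -0.025, 0, 0.07, 0.00, 0, -0.025, 0, 0.07, 0.00, 0, -0.025
```

>>> {"method": "carry_out", "body": {"moves": [0,0.07,0.01,0,-0.025,0,0.07,0,0,-0.025,0,0.07,0,0,-0.025,0,0.07,0,0,-0.025,0,0.07,0,0,-0.025,0,0,0,0,0,0,0,0,0,0,0,0,0,0,0,0,0,0,0,0,0,0,0,0,0]}}

```text
clock: 16.4
position: [0.5477, 0.1178, 0.0579]
ee_rot: [-0.001, 0.719, 0.695, -0.001]
contact_force: [-4.5, 0.8, 8.0]
width: 0.0106
```

```bash
python3 -c "
from h import *
tq(); rows(.8,10)"
```

```text
t 16.4 pos [0.5477 0.1178 0.0579] F [-4.5  0.8  8. ] M [0.085 0.925 0.203] w 0.0106
torque on handle -0.328 yaw-stem -0.051 azim-stem -0.043 r 0.0276
0, -0.22, -0.00, 0, 0.080, 0, -0.22, -0.02, 0, 0.080, 0, -0.22, -0.04, 0, 0.080, 0, -0.21, -0.06, 0, 0.080, 0, -0.21, -0.07, 0, 0.080, 0, -0.20, -0.09, 0, 0.080, 0, -0.19, -0.10, 0, 0.080, 0, -0.19, -0.12, 0, 0.080, 0, -0.18, -0.13, 0, 0.080, 0, -0.16, -0.15, 0, 0.080
```

>>> {"method": "carry_out", "body": {"moves": [0,-0.22,0,0,0.08,0,-0.22,-0.02,0,0.08,0,-0.22,-0.04,0,0.08,0,-0.21,-0.06,0,0.08,0,-0.21,-0.07,0,0.08,0,-0.2,-0.09,0,0.08,0,-0.19,-0.1,0,0.08,0,-0.19,-0.12,0,0.08,0,-0.18,-0.13,0,0.08,0,-0.16,-0.15,0,0.08]}}

```text
clock: 17.4
position: [0.5285, 0.1105, 0.058]
ee_rot: [-0.001, 0.391, 0.92, 0.001]
contact_force: [-4.4, 1.5, 6.3]
width: 0.0107
```

```bash
python3 -c "
from h import *
tq(); rows(.2,5)"
```

```text
t 17.4 pos [0.5285 0.1105 0.058 ] F [-4.4  1.5  6.3] M [ 0.323  0.68  -0.227] w 0.0107
torque on handle 0.166 yaw-stem 0.751 azim-stem 0.727 r 0.0274
0, -0.08, -0.08, 0, 0.040, 0, -0.08, -0.08, 0, 0.040, 0, -0.07, -0.08, 0, 0.040, 0, -0.07, -0.09, 0, 0.040, 0, -0.07, -0.09, 0, 0.040
```

>>> {"method": "carry_out", "body": {"moves": [0,-0.08,-0.08,0,0.04,0,-0.08,-0.08,0,0.04,0,-0.07,-0.08,0,0.04,0,-0.07,-0.09,0,0.04,0,-0.07,-0.09,0,0.04,0,0,0,0,0,0,0,0,0,0,0,0,0,0,0,0,0,0,0,0,0,0,0,0,0]}}

```text
clock: 18.4
position: [0.5251, 0.1067, 0.058]
ee_rot: [-0.001, 0.299, 0.954, 0.001]
contact_force: [-3.9, 2.9, 7.1]
width: 0.0108
```

```bash
python3 -c "
from h import *
tq(); rows(.15,5)"
```

```text
t 18.4 pos [0.5251 0.1067 0.058 ] F [-3.9  2.9  7.1] M [ 0.402  0.64  -0.326] w 0.0108
torque on handle 0.326 yaw-stem 0.947 azim-stem 0.913 r 0.0273
0, -0.05, -0.07, 0, 0.030, 0, -0.05, -0.07, 0, 0.030, 0, -0.04, -0.07, 0, 0.030, 0, -0.04, -0.07, 0, 0.030, 0, -0.04, -0.07, 0, 0.030
```

>>> {"method": "carry_out", "body": {"moves": [0,-0.05,-0.07,0,0.03,0,-0.05,-0.07,0,0.03,0,-0.04,-0.07,0,0.03,0,-0.04,-0.07,0,0.03,0,-0.04,-0.07,0,0.03,0,0,0,0,0,0,0,0,0,0,0,0,0,0,0,0,0,0,0,0,0,0,0,0,0]}}

```text
clock: 19.4
position: [0.5231, 0.1036, 0.058]
ee_rot: [-0.0, 0.227, 0.974, 0.002]
contact_force: [-3.2, 4.1, 5.8]
width: 0.0105
```

```bash
python3 - <<'E'
from h import *
tq(); rows(-.9,10)
im=manip.get_image("scene")[190:280,270:390,::-1]; cv2.imwrite("pics/s6.png",cv2.resize(im,None,fx=6,fy=6,interpolation=cv2.INTER_CUBIC))
E
```

```text
t 19.4 pos [0.5231 0.1036 0.058 ] F [-3.2  4.1  5.8] M [ 0.565  0.577 -0.474] w 0.0105
torque on handle 0.528 yaw-stem 1.096 azim-stem 1.047 r 0.0273
0, 0.13, 0.21, 0, -0.090, 0, 0.15, 0.20, 0, -0.090, 0, 0.17, 0.18, 0, -0.090, 0, 0.18, 0.17, 0, -0.090, 0, 0.20, 0.15, 0, -0.090, 0, 0.21, 0.13, 0, -0.090, 0, 0.22, 0.11, 0, -0.090, 0, 0.23, 0.09, 0, -0.090, 0, 0.24, 0.07, 0, -0.090, 0, 0.24, 0.05, 0, -0.090
```

View pics/s6.png

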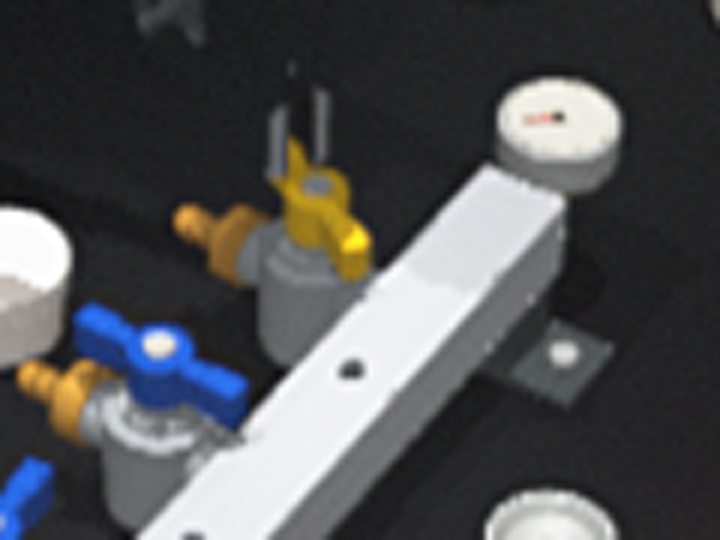

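The near wing end is at (354,250), so the handle is at about 0.97 and the stem at about 0.87. The arc has widened a lot. Rocking back.

>>> {"method": "carry_out", "body": {"moves": [0,0.13,0.21,0,-0.09,0,0.15,0.2,0,-0.09,0,0.17,0.18,0,-0.09,0,0.18,0.17,0,-0.09,0,0.2,0.15,0,-0.09,0,0.21,0.13,0,-0.09,0,0.22,0.11,0,-0.09,0,0.23,0.09,0,-0.09,0,0.24,0.07,0,-0.09,0,0.24,0.05,0,-0.09]}}

```text
clock: 20.45
position: [0.5415, 0.117, 0.058]
ee_rot: [-0.002, 0.629, 0.777, 0.0]
contact_force: [-5.4, 2.6, 8.7]
width: 0.0109
```

```bash
python3 -c "
from h import *
tq(); rows(-.25,6)"
```

```text
t 20.45 pos [0.5415 0.117  0.058 ] F [-5.4  2.6  8.7] M [0.614 0.96  0.044] w 0.0109
torque on handle -0.175 yaw-stem 0.194 azim-stem 0.186 r 0.0272
0, 0.11, 0.02, 0, -0.042, 0, 0.11, 0.02, 0, -0.042, 0, 0.11, 0.01, 0, -0.042, 0, 0.11, 0.01, 0, -0.042, 0, 0.11, 0.00, 0, -0.042, 0, 0.11, -0.00, 0, -0.042
```

>>> {"method": "carry_out", "body": {"moves": [0,0.11,0.02,0,-0.042,0,0.11,0.02,0,-0.042,0,0.11,0.01,0,-0.042,0,0.11,0.01,0,-0.042,0,0.11,0,0,-0.042,0,0.11,0,0,-0.042,0,0,0,0,0,0,0,0,0,0,0,0,0,0,0,0,0,0,0,0]}}

```text
clock: 21.45
position: [0.5479, 0.1175, 0.0579]
ee_rot: [-0.002, 0.72, 0.694, -0.0]
contact_force: [-5.6, 3.1, 7.1]
width: 0.0106
```

```bash
python3 -c "
from h import *
tq(); rows(-.1,4)"
```

```text
t 21.45 pos [0.5479 0.1175 0.0579] F [-5.6  3.1  7.1] M [0.482 0.951 0.146] w 0.0106
torque on handle -0.301 yaw-stem -0.053 azim-stem -0.051 r 0.0272
0, 0.07, -0.00, 0, -0.025, 0, 0.07, -0.00, 0, -0.025, 0, 0.07, -0.01, 0, -0.025, 0, 0.07, -0.01, 0, -0.025
```

>>> {"method": "carry_out", "body": {"moves": [0,0.07,0,0,-0.025,0,0.07,0,0,-0.025,0,0.07,0,0,-0.025,0,0.07,0,0,-0.025,0,0,0,0,0,0,0,0,0,0,0,0,0,0,0,0,0,0,0,0,0,0,0,0,0,0,0,0,0,0]}}

```text
clock: 22.45
position: [0.5495, 0.1172, 0.0579]
ee_rot: [-0.002, 0.754, 0.657, -0.001]
contact_force: [-7.5, 2.4, 8.9]
width: 0.0105
```

```bash
python3 -c "
from h import *
tq(); rows(1.0,10)"
```

```text
t 22.45 pos [0.5495 0.1172 0.0579] F [-7.5  2.4  8.9] M [0.428 1.291 0.33 ] w 0.0105
torque on handle -0.537 yaw-stem -0.152 azim-stem -0.109 r 0.027
0, -0.28, 0.01, 0, 0.100, 0, -0.28, -0.02, 0, 0.100, 0, -0.27, -0.04, 0, 0.100, 0, -0.27, -0.07, 0, 0.100, 0, -0.26, -0.10, 0, 0.100, 0, -0.25, -0.12, 0, 0.100, 0, -0.23, -0.15, 0, 0.100, 0, -0.22, -0.17, 0, 0.100, 0, -0.20, -0.19, 0, 0.100, 0, -0.18, -0.21, 0, 0.100
```

>>> {"method": "carry_out", "body": {"moves": [0,-0.28,0,0,0.1,0,-0.28,-0.02,0,0.1,0,-0.27,-0.04,0,0.1,0,-0.27,-0.06,0,0.1,0,-0.26,-0.09,0,0.1,0,-0.25,-0.12,0,0.1,0,-0.23,-0.14,0,0.1,0,-0.22,-0.16,0,0.1,0,-0.2,-0.19,0,0.1,0,-0.18,-0.21,0,0.1]}}

```text
clock: 23.45
position: [0.5263, 0.1075, 0.058]
ee_rot: [-0.002, 0.345, 0.938, 0.001]
contact_force: [-6.2, 3.4, 7.3]
width: 0.0109
```

```bash
python3 -c "
from h import *
tq(); rows(.15,5)"
```

```text
t 23.45 pos [0.5263 0.1075 0.058 ] F [-6.2  3.4  7.3] M [ 0.699  0.909 -0.078] w 0.0109
torque on handle 0.042 yaw-stem 0.85 azim-stem 0.862 r 0.027
0, -0.05, -0.06, 0, 0.030, 0, -0.05, -0.07, 0, 0.030, 0, -0.05, -0.07, 0, 0.030, 0, -0.05, -0.07, 0, 0.030, 0, -0.04, -0.07, 0, 0.030
```

>>> {"method": "carry_out", "body": {"moves": [0,-0.07,-0.05,0,0.03,0,-0.07,-0.06,0,0.03,0,-0.05,-0.07,0,0.03,0,-0.05,-0.07,0,0.03,0,-0.04,-0.07,0,0.03,0,0,0,0,0,0,0,0,0,0,0,0,0,0,0,0,0,0,0,0,0,0,0,0,0]}}

```text
clock: 24.45
position: [0.5238, 0.1042, 0.058]
ee_rot: [-0.001, 0.276, 0.961, 0.001]
contact_force: [-4.4, 3.5, 6.5]
width: 0.0101
```

```bash
python3 -c "
from h import *
tq(); rows(.15,5)"
```

```text
t 24.45 pos [0.5238 0.1042 0.058 ] F [-4.4  3.5  6.5] M [ 0.634  0.891 -0.047] w 0.0101
torque on handle 0.066 yaw-stem 0.996 azim-stem 1.014 r 0.0271
0, -0.04, -0.07, 0, 0.030, 0, -0.04, -0.07, 0, 0.030, 0, -0.04, -0.07, 0, 0.030, 0, -0.03, -0.08, 0, 0.030, 0, -0.03, -0.08, 0, 0.030
```

Torque is about 0.06, which is just drag, so it has broken free. Swinging open.

```bash
python3 -c "
from h import *
rows(.4,10)"
```

```text
0, -0.05, -0.10, 0, 0.040, 0, -0.05, -0.10, 0, 0.040, 0, -0.05, -0.10, 0, 0.040, 0, -0.04, -0.10, 0, 0.040, 0, -0.04, -0.10, 0, 0.040, 0, -0.03, -0.10, 0, 0.040, 0, -0.03, -0.11, 0, 0.040, 0, -0.03, -0.11, 0, 0.040, 0, -0.02, -0.11, 0, 0.040, 0, -0.02, -0.11, 0, 0.040
```

>>> {"method": "carry_out", "body": {"moves": [0,-0.05,-0.1,0,0.04,0,-0.05,-0.1,0,0.04,0,-0.05,-0.1,0,0.04,0,-0.04,-0.1,0,0.04,0,-0.04,-0.1,0,0.04,0,-0.03,-0.1,0,0.04,0,-0.03,-0.11,0,0.04,0,-0.03,-0.11,0,0.04,0,-0.02,-0.11,0,0.04,0,-0.02,-0.11,0,0.04]}}

```text
clock: 25.45
position: [0.5201, 0.0939, 0.058]
ee_rot: [-0.001, 0.078, 0.997, 0.001]
contact_force: [-5.2, 5.2, 8.7]
width: 0.0108
```

```bash
python3 -c "
from h import *
tq(); rows(.15,5)"
```

```text
t 25.45 pos [0.5201 0.0939 0.058 ] F [-5.2  5.2  8.7] M [0.695 0.935 0.071] w 0.0108
torque on handle 0.05 yaw-stem 1.398 azim-stem 1.423 r 0.0272
0, -0.01, -0.08, 0, 0.030, 0, -0.01, -0.08, 0, 0.030, 0, -0.00, -0.08, 0, 0.030, 0, -0.00, -0.08, 0, 0.030, 0, 0.00, -0.08, 0, 0.030
```

>>> {"method": "carry_out", "body": {"moves": [0,-0.01,-0.08,0,0.03,0,-0.01,-0.08,0,0.03,0,0,-0.08,0,0.03,0,0,-0.08,0,0.03,0,0,-0.08,0,0.03,0,0,0,0,0,0,0,0,0,0,0,0,0,0,0,0,0,0,0,0,0,0,0,0,0]}}

```text
clock: 26.45
position: [0.5198, 0.0898, 0.058]
ee_rot: [-0.001, 0.004, 1.0, 0.001]
contact_force: [-5.0, 2.1, 8.5]
width: 0.0105
```

```bash
python3 -c "
from h import *
tq()"
```

```text
t 26.45 pos [0.5198 0.0898 0.058 ] F [-5.   2.1  8.5] M [0.629 0.95  0.033] w 0.0105
torque on handle 0.025 yaw-stem 1.546 azim-stem -4.709 r 0.0272
```

>>> {"method": "carry_out", "body": {"moves": [0,0,-0.05,0,0.02,0,0,-0.05,0,0.02,0,0,-0.05,0,0.02,0,0,-0.05,0,0.02,0,0,-0.05,0,0.02,0,0,0,0,0,0,0,0,0,0,0,0,0,0,0,0,0,0,0,0,0,0,0,0,0]}}

```text
clock: 27.45
position: [0.5199, 0.0876, 0.058]
ee_rot: [-0.001, -0.045, 0.999, 0.002]
contact_force: [-5.1, 4.5, 7.8]
width: 0.0105
```

```bash
python3 -c "
from h import *
tq()"
```

```text
t 27.45 pos [0.5199 0.0876 0.058 ] F [-5.1  4.5  7.8] M [ 0.769  0.922 -0.142] w 0.0105
torque on handle 0.277 yaw-stem 1.645 azim-stem -4.629 r 0.0272
```

At the stop (0.28 N m). I'll ease off, release, lift and retreat.

>>> {"method": "carry_out", "body": {"moves": [0,0,0.07,0,-0.025,0,0,0.07,0,-0.025,10,0,0,0,0,20,0,0,0,0,30,0,0,0,0,40,0,0,0,0,40,0,0,0,0,40,0,0,0,0,40,0,0,0.5,0,40,0,0,1,0]}}

```text
clock: 28.45
position: [0.5208, 0.0871, 0.0726]
ee_rot: [-0.001, -0.021, 1.0, 0.0]
contact_force: [-0.6, -0.4, 0.4]
width: 0.0339
```

>>> {"method": "carry_out", "body": {"moves": [40,0,0,2,0,40,0,0,3,0,40,0,0,3,0,40,0,0,3,0,40,0,0,2,0,40,-3,3,0,0,40,-3,3,0,0,40,-3,3,0,0,40,-3,3,0,0,40,-3,3,0,0]}}

```text
clock: 29.45
position: [0.3703, 0.2382, 0.2038]
ee_rot: [0.001, -0.02, 1.0, 0.001]
contact_force: [1.1, 0.3, 0.6]
width: 0.0345
```

```bash
python3 - <<'E'
from h import *
tq(); print(yellow(None))
im=manip.get_image("scene")[150:350,200:440,::-1]; cv2.imwrite("pics/s7.png",cv2.resize(im,None,fx=3,fy=3,interpolation=cv2.INTER_CUBIC))
E
```

```text
t 29.45 pos [0.3703 0.2382 0.2038] F [1.1 0.3 0.6] M [-0.005  0.004 -0.052] w 0.0345
torque on handle 0.278 yaw-stem 1.595 azim-stem 0.858 r 0.2304
(array([0.55145772, 0.09011559]), np.float64(0.029017489106541117), 110, np.float64(-0.03130404675008557), np.float64(0.03081903656798778), array([0.55170012, 0.09012263]))
```

View pics/s7.png

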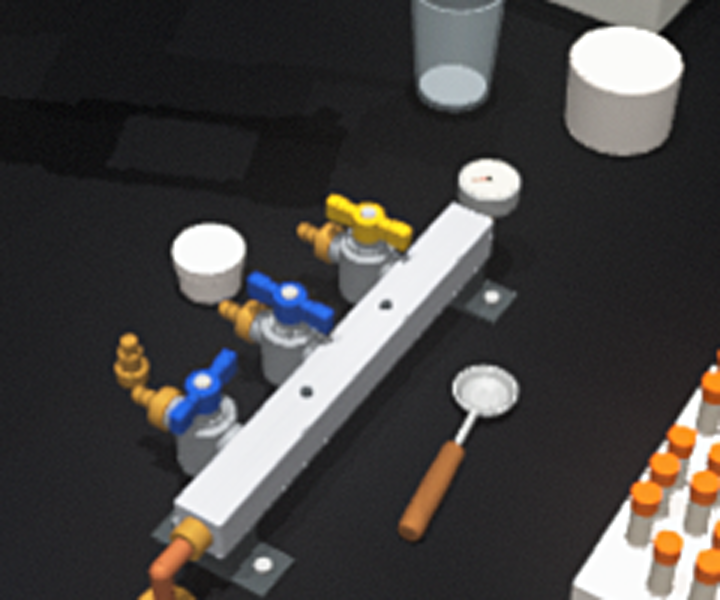

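The yellow handle now lies along its outlet, from (330,205) to (408,238), parallel to the open blue one. The top view gives a stem angle of about 1.58 rad, and everything else looks unmoved.

```bash
python3 -c "
from rig import manip
print(manip.sign_off())"
```

```text
the job is handed in; nothing more can be done
None
```

The yellow valve is free, fully open against its stop and released, and I handed the job in at about 29.5 s of the 67 s allowed. No verdict was reported.

**What I did:** I gripped the +y wing and rocked the handle three times towards shut, with forward arcs between. The arcs went from about 0.13 rad to about 0.97 rad. It broke free on the next swing, with only about 0.05 N m of drag left. I turned it anticlockwise until I felt the stop at about 0.28 N m, eased off, let go and moved clear.

**Last checks:**
- **Yellow stem:** the top picture gives about 1.58 rad against the 1.571 stop, and nothing is touching the handle.
- **Blue valves and bystanders:** the blue handles, tub, fitting, spatula, beaker and pot look unmoved in the last scene crop. I did not measure them. The amber bottle and powder jar were outside that crop, and the arm never went near them.

**What failed or disagreed:**
- **First grasp:** it closed on nothing. In the pictures the fingertips stood about 25 mm higher than the reported tool height. I went down 21 mm and the second grasp held at 10.7 mm width.
- **Grip slip:** the handle slipped in the pads by about 0.1 rad under load, so the turn-back below 0.2 rad is judged from the gripper angle and torque, not seen directly.
- **Torque:** the highest I estimated was about 0.54 N m, against the 0.9 N m limit. I only read it at the end of each one-second move.

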